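# Clamp a wooden box for carving with a swing-strap cam hold-down

### The arm

A 6-joint arm with a two-finger parallel gripper is mounted at the origin on a cart in front of the work surface, level with it; the furniture and walls round the work are solid. World frame = base frame: x ahead of the robot, y to its left, z up, the work surface at z = 0. Lengths are in m, angles in rad, forces in N, time in s.
With the tool pointing down it reaches from about 0.2 to 0.875 m from the base axis. Payload 3.4 kg.
Tool frame: the origin (TCP) lies at the centre of the arm's flange, where the gripper is bolted on; the fingertips stand 199 mm ahead of it and the grasp point (between the pads) lies 180 mm ahead of it; y points along the fingers, x is the direction in which the jaws open and shut, and the axes are right-handed (so a half turn about y gives the same grasp; the last joint's range is limited). The gripper opens to 94 mm and grips with 3 to 60 N. Pads are 16 mm wide; open, the fingers measure 119 mm over their backs; the gripper's body (75 mm by 177 mm) begins 78 mm behind the grasp point.
Start: joints at [-1.251, 0.276, 1.505, -0, 1.361, -0.121], TCP at [0.245, -0.52, 0.405] pointing down, gripper open.
Joint ranges: [-2.89, 2.89], [-0.75, 2.08], [0.22, 2.7], [-1.18, 4.32], [0.11, 2.71], [-2.7, 2.7]. Speed limits (rad/s): [2.57, 2.57, 3.14, 3.14, 3.14, 3.14].

### API

Orientations are given as [roll, pitch, yaw] about the fixed x, y, z axes, in that order (R = Rz(yaw) Ry(pitch) Rx(roll)).
In Python, from bench import env, optics, ticket gives the robot as it stands.
- The arm moves only by the shell command python3 -m inch 'ROWS'. ROWS is JSON, a list of rows, each an object with "claw": the opening, from -1 (shut) to 1 (fully open), so that 0 is half open; "linear": the shift along the tool's x, y, z each as a share of 0.2 m, from -1 to 1, a list of three; "turn": the turn, a rotation vector about the tool's x, y, z each as a share of 180 degrees, from -1 to 1, a list of three. A call has 1 to 12 rows; each row is the pose to reach, as a shift and turn from the pose commanded when the call began, along the tool's axes at that moment, turning the shorter way round; what a row does not reach only later rows make up. A row lasts 1/8 s, in which the tool goes at most 62.5 mm and 10.7 degrees, less where a joint would pass 70% of its speed; a pose out of reach is approached as far as the arm can. A call with a number of a shift or a turn outside -1 to 1 is refused whole. A call with a gripper value outside its range is refused whole. The fingers move at their own pace and stop on an object; the grip force is fixed at half the most. Time passes only in rows, so rows that repeat a pose let the fingers close. It gives the time, the measured TCP pose, the force and the opening at its end, in the units of the state.
- env.sense(): the state, without advancing time (a new reading comes with each control period).
- optics.camera(name): name is "scene" or "top" or "wrist"; returns the picture (400x640x3 uint8, blue, green, red); there is no depth.
- optics.camera_params(name): a dict with "fx", "fy", "cx", "cy" (pixels), "rvec" (rotation vector, rad) and "tvec" (3), from world to camera coordinates, as OpenCV has them; the wrist camera has in their place "mount" (4x4, takes a point from camera to tool coordinates, whose origin is the TCP and whose axes are the tool frame's). Camera axes: x right, y down, z forward; pixel columns grow to the right and rows downward; lengths in m; the calibration is good to about 2 mm. A picture is of the moment at which its call begins: read the wrist's pose just before it. camera_params takes no time and is no camera call.
- ticket.sign_off(): hands the job in, once; it reports no verdict.
The state is a dict: "t": time; "q": joint angles; "qd": joint speeds; "tau": joint torques, N m; "eef_pos": TCP position; "eef_rot": TCP orientation; "ft_force": force on the tool from outside, world axes, zero at the start; "wrist_torque": the same for the moment, N m; "finger_gap": finger opening in m.
Only numpy, scipy, OpenCV 4.12 (cv2) and the standard library are available. Lean on these libraries where they do the work, as an engineer would, in place of code of your own. Each camera call takes 0.05 s, during which the arm holds its last target. There are 200 camera calls.

### The job

Clamp the wooden box with the bench hold-down beside it, ready for carving its lid: push the steel strap round with the outside of a finger until it comes to its stop across the box, then push the cam lever down as far as it goes so that the foot bears on the lid. Push only: do not grip or lift anything, do not press the lever down before the strap is across, and leave the box and the wax tin, maul and gouge where they lie.

Things in the scene. Friction and masses are not known exactly. Their poses are not given: they have to be found in the camera images.
- hold_down: The hold-down's dark steel base plate (84 x 104 x 10 mm) fixed to the bench, with a round post in its middle. Origin: centre of the plate's underside, on the post's axis. Its x axis points from the post to the box, its y axis runs along the box. It cannot be moved.
- strap (a joint): Angle of the strap about the post's upright axis: 0 = parked, pointing along the base's +y; grows clockwise seen from above; pi/2 = at its stop, pointing along the base's +x, across the box. Starts at 0 to 0.45. Stiff (0.12 N m, about 1.5 N at 85 mm from the post): stays where left.
- strap_axis (a point): Point on the post's axis at mid thickness of the strap, 80 mm above the bench (73 mm once clamped). Its x axis points along the strap to the free end, z up. The strap is a steel bar 26 mm wide (13 mm either side) and 14 mm thick (73 to 87 mm above the bench), with a boss of 21 mm radius at the post. Turning it carries lever and foot along.
- strap_end (a point): The middle of the strap's free end, 118 mm from the post's axis. 105 mm from that axis a stud stands 24 mm above the strap's middle and the sprung foot hangs below.
- lever (a joint): Angle of the cam lever about its level pin on the strap's boss: 0 = up, sloping 0.96 rad above level, away from the strap's free end; grows as it is pushed down and away from that end; 0.88 = down on its stop, 0.08 rad above level. Starts at 0 to 0.12. Stiff (0.22 N m, 4 to 6 N at the grip): stays where left. Pushing it down lowers the strap by 7 mm and presses the foot on the box.
- lever_axis (a point): Middle of the lever's pin, on the post's axis 104 mm above the bench. The lever runs from here along its own -x axis; its z axis stands square to the lever, on the face that is pushed.
- lever_end (a point): Middle of the lever's free end, 88 mm from the pin. The lever's last 46 mm is a black plastic grip 18 mm wide and 15 mm thick (its pushed face lies 7.5 mm from the lever's middle line); nearer the pin it is a steel bar 12 mm wide and 10 mm thick.
- foot: The sprung foot under the strap's end, a steel stem with a rubber face of 13 mm radius. Origin: centre of its rubber face, 52 mm above the bench (3 mm over the box) until the lever is pushed down. Its spring (2.5 N/mm) gives about 10 N on the box when the lever is down.
- wooden_box: A shut brown wooden pencil box, 86 x 222 x 49 mm, loose, lying on the bench beside the hold-down (a similar box far back near the wall is not meant). Origin: centre of its underside; its y axis is its length. It already lies where the strap will cross it, its top flat there.
- wax_tin: A round dark tin, 69 mm across and 32 mm high, loose, the one near the hold-down; origin at the centre of its underside. Bystander.
- maul: A small turned wooden maul lying down, 53 x 162 x 53 mm, loose, head towards its +y; origin at the centre of its underside. Bystander.
- gouge: A carving gouge with a wooden handle, 28 x 246 x 33 mm, lying along its y axis, loose; origin at the centre of its underside. Bystander.
Things that resemble listed ones, but are neither listed nor needed, are in the scene too. Leave any blue look-alike of the hold_down alone.

How it is judged:
On the way, in this order (a step that is already met when the one before it is completed fails the run):
1. the strap is swung across the box to its stop (within 0.12 rad) while the lever is still up (value of joint strap above 1.45 rad and value of joint lever below 0.4 rad), for 0.2 s.
2. the cam lever is pushed right down (within 0.1 rad) with the strap across (value of joint strap above 1.45 rad and value of joint lever above 0.78 rad), for 0.2 s.
At the end, for the whole second after the job is handed in: The strap stands within 0.12 rad of its stop across the box, the lever within 0.1 rad of its lower stop, the foot presses on the box with more than 4 N, and the box, tin, maul and gouge lie within 15 mm of where they started, all at rest (all of step 2 and contact force between foot and wooden_box above 4 N and distance of each of wooden_box, wax_tin, maul, gouge from where it was at the start of the episode below 0.015 m and linear speed of wooden_box below 0.01 m/s and velocity of joint each of strap, lever below 0.05 rad/s); the robot touches nothing.
It fails at once if the lever is pressed down before the strap is across the box (value of joint lever above 0.45 rad and value of joint strap below 1.35 rad).
It fails at once if the box is lifted or shifted by more than 15 mm (distance of wooden_box from where it was at the start of the episode above 0.015 m).
It fails at once if the tin, the maul or the gouge is lifted or shifted by more than 15 mm (distance of any of wax_tin, maul, gouge from where it was at the start of the episode above 0.015 m).
It fails at once if the strap is taken between the fingers (contact force between the fingers and anything else above 1 N and y of the grasp point in the frame of strap_axis between -0.007 and 0.007 m and z of the grasp point in the frame of strap_axis between -0.009 and 0.009 m and x of the grasp point in the frame of strap_axis between 0.02 and 0.12 m).
It fails at once if the lever is taken between the fingers (contact force between the fingers and anything else above 1 N and y of the grasp point in the frame of lever_axis between -0.007 and 0.007 m and z of the grasp point in the frame of lever_axis between -0.008 and 0.008 m and x of the grasp point in the frame of lever_axis between -0.09 and -0.01 m).
It also fails if it takes over 56 s, if anything falls off the work surface, if the arm or the gripper's body presses on something with over 40 N, if the wrist force passes 120 N, or if a joint passes its speed limit or range.

## Working session

There is one attempt and no reset: what is moved stays moved. The work goes in short steps, Python scripts to look and compute and a shell command to move; the robot and the scene stay as the last step left them, time stands still between calls to the robot, and variables do not carry over. Pictures are saved under pics/ and viewed, on a budget of 10 in all, crops included, one or two more only if the job needs it, and the job is handed in when it is done.

```bash
ls; mkdir -p pics; python3 - <<'E'
from bench import env, optics
import cv2
print(env.sense())
for n in ("scene","top"):
    im=optics.camera(n); cv2.imwrite(f"pics/{n}0.png",im)
    p=optics.camera_params(n); print(n,p)
print(optics.camera_params("wrist"))
E
```

```text
pics
{'t': 0.0, 'q': array([-1.25100300e+00,  2.76570796e-01,  1.50608755e+00, -5.13879041e-05,
        1.36067614e+00, -1.20968647e-01]), 'qd': array([ 0.00164362, -0.00050657, -0.00098712, -0.00097761, -0.00192623,
        0.0010306 ]), 'tau': array([-2.42251763e-04, -4.04589593e+01, -2.37233251e+01,  7.01972726e-02,
        3.45579511e-02, -1.31096799e-04]), 'eef_pos': array([ 0.24525069, -0.51985239,  0.40383639]), 'eef_rot': array([-1.57063601,  0.00173516, -1.13002346]), 'ft_force': array([0.50063667, 0.32680618, 0.38581618]), 'wrist_torque': array([ 0.01519785, -0.02365793,  0.00707084]), 'finger_gap': 0.09409756618983578}
scene {'fx': 517.5094430229061, 'fy': 517.5094430229061, 'cx': 321.433621219116, 'cy': 194.28923071033475, 'rvec': array([ 0.59094282, -2.68656391,  1.10970786]), 'tvec': array([0.31097199, 0.46985186, 1.11456915])}
top {'fx': 400.1804363146369, 'fy': 400.1804363146369, 'cx': 316.47423731080625, 'cy': 195.82922770651584, 'rvec': array([ 2.17602294, -2.11466506,  0.11830122]), 'tvec': array([-0.36093998,  0.50649016,  1.32361847])}
{'fx': 277.5873135521901, 'fy': 277.5873135521901, 'cx': 317.0142478129295, 'cy': 199.48434005715382, 'mount': array([[ 9.99998712e-01,  4.82300708e-04,  1.53061416e-03,
         5.53459189e-05],
       [-1.33858300e-03, -2.75418003e-01,  9.61323635e-01,
         1.97567584e-02],
       [ 8.85205765e-04, -9.61324446e-01, -2.75417002e-01,
         8.00733918e-02],
       [ 0.00000000e+00,  0.00000000e+00,  0.00000000e+00,
         1.00000000e+00]])}
```

View pics/scene0.png

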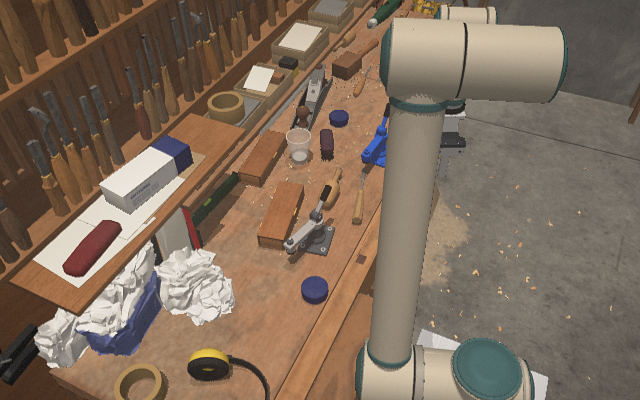

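View pics/top0.png

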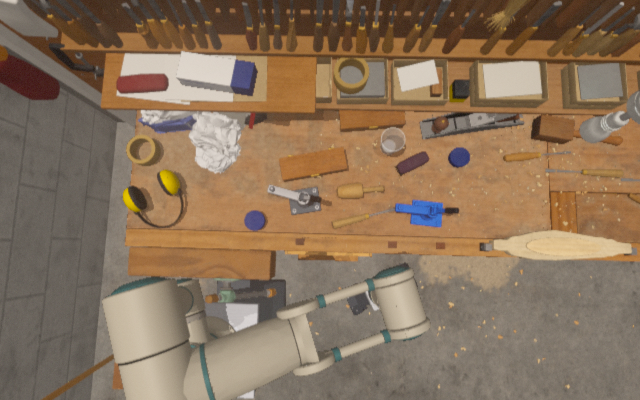

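```bash
python3 - <<'E'
import cv2
a=cv2.imread("pics/top0.png")[140:240,240:400]; cv2.imwrite("pics/topc.png",cv2.resize(a,None,fx=5,fy=5,interpolation=cv2.INTER_CUBIC))
a=cv2.imread("pics/scene0.png")[160:310,240:380]; cv2.imwrite("pics/scenec.png",cv2.resize(a,None,fx=4,fy=4,interpolation=cv2.INTER_CUBIC))
E
```

```text
(no output)
```

View pics/topc.png

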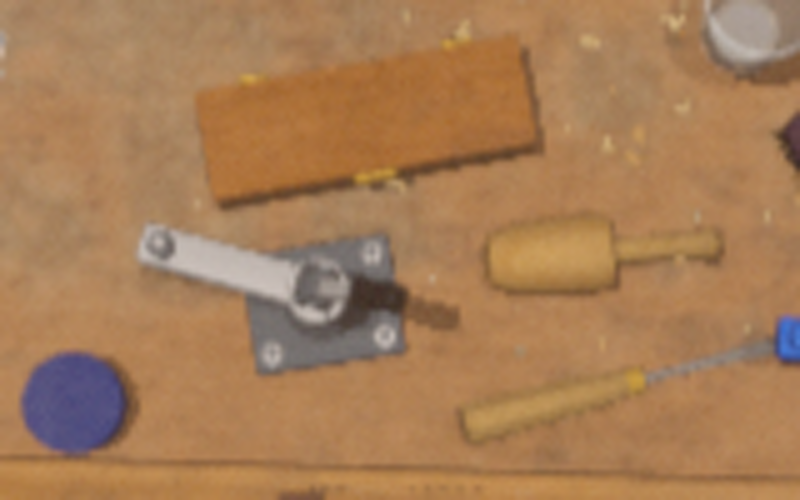

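View pics/scenec.png

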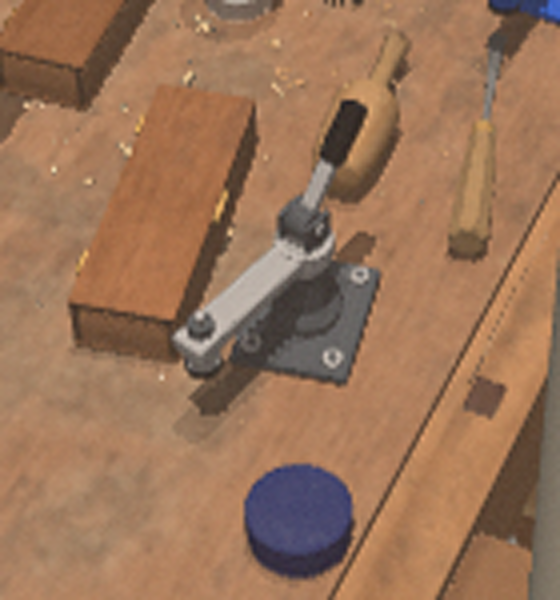

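```bash
cat > h.py <<'E'
import numpy as np, cv2
from bench import optics
from scipy.spatial.transform import Rotation as Ro
def cam(n):
    p=optics.camera_params(n); K=np.array([[p['fx'],0,p['cx']],[0,p['fy'],p['cy']],[0,0,1]])
    return K,np.array(p['rvec']),np.array(p['tvec'])
def toz(n,px,z):
    K,r,t=cam(n); R=cv2.Rodrigues(r)[0]; px=np.atleast_2d(px).astype(float)
    d=(np.linalg.inv(K)@np.c_[px,np.ones(len(px))].T).T@R; c=-R.T@t
    return c+d*((z-c[2])/d[:,2])[:,None]
def proj(n,P):
    K,r,t=cam(n); return cv2.projectPoints(np.atleast_2d(P).astype(float),r,t,K,None)[0][:,0]
E
python3 - <<'E'
from h import *
np.set_printoptions(precision=4,suppress=True)
T=lambda a,z: toz("top",np.array(a)/5+[240,140],z)
S=lambda a,z: toz("scene",np.array(a)/4+[240,160],z)
pl=T([(246,256),(385,235),(405,352),(260,375)],.01); print("plate",pl,pl.mean(0), [np.linalg.norm(pl[i]-pl[i-1]) for i in range(4)])
bx=T([(197,92),(520,36),(541,152),(220,207)],.049); print("box",bx,bx.mean(0),[np.linalg.norm(bx[i]-bx[i-1]) for i in range(4)])
print("stud",T([(160,243)],.104),S([(202,318)],.104))
print("boss",T([(320,290)],.087))
print("post base scene plate", S([(348,383)],.01),S([(381,270)],.01))
print("tin",T([(75,400)],.032)); print("maul",T([(485,253),(720,245)],.027)); print("gouge",T([(465,425),(640,380)],.015))
for z in (.16,.17,.18): print("levend",S([(356,105)],z))
E
```

```text
plate [[ 0.5326 -0.2516  0.01  ]
 [ 0.5498 -0.3468  0.01  ]
 [ 0.4694 -0.3628  0.01  ]
 [ 0.4509 -0.2643  0.01  ]] [ 0.5007 -0.3064  0.01  ] [np.float64(0.08272989342346704), np.float64(0.09674209831747904), np.float64(0.08199144637365412), np.float64(0.10024277035871329)]
box [[ 0.6382 -0.2176  0.049 ]
 [ 0.6825 -0.4349  0.049 ]
 [ 0.6031 -0.4506  0.049 ]
 [ 0.5599 -0.2364  0.049 ]] [ 0.6209 -0.3349  0.049 ] [np.float64(0.08050161448211626), np.float64(0.22170465618123214), np.float64(0.08096249432801199), np.float64(0.2185465193154344)]
stud [[ 0.5264 -0.2045  0.104 ]] [[ 0.5222 -0.198   0.104 ]]
boss [[ 0.501  -0.3074  0.087 ]]
post base scene plate [[ 0.4463 -0.2563  0.01  ]] [[ 0.4674 -0.359   0.01  ]]
tin [[ 0.4288 -0.1424  0.032 ]]
maul [[ 0.5367 -0.4153  0.027 ]
 [ 0.5465 -0.5742  0.027 ]]
gouge [[ 0.4205 -0.4049  0.015 ]
 [ 0.4544 -0.5226  0.015 ]]
levend [[ 0.4897 -0.3649  0.16  ]]
levend [[ 0.4854 -0.3555  0.17  ]]
levend [[ 0.4812 -0.3461  0.18  ]]
```

```bash
cat >> h.py <<'E'
from bench import env
POST=np.array([.501,-.3065]); YAW=.195   # hold-down pose found in the pictures
def st():
    s=env.sense(); print("t %.2f"%s['t'],"pos",s['eef_pos'].round(4),"rot",s['eef_rot'].round(3),"F",s['ft_force'].round(1)); return s
def rows(targets):
    """targets: (radial, side(ccw +), tip z, strap azimuth); prints tool-frame rows"""
    s=st(); R0=Ro.from_euler('xyz',s['eef_rot'])
    for r,d,z,a in targets:
        p=[*(POST+r*np.array([np.cos(a),np.sin(a)])+d*np.array([-np.sin(a),np.cos(a)])),z+.199]
        R=Ro.from_euler('xyz',[-np.pi/2,0,a-np.pi/2])
        print((r,d,z,a),"lin",(R0.inv().apply(p-s['eef_pos'])/.2).round(3),"turn",((R0.inv()*R).as_rotvec()/np.pi).round(3))
E
python3 -c "
from h import *
rows([(.08,.04,.206,1.35)])"
```

```text
t 0.10 pos [ 0.2453 -0.5199  0.4039] rot [-1.571  0.002 -1.13 ] F [-0.7  0.3 -0.2]
(0.08, 0.04, 0.206, 1.35) lin [-0.858 -0.004  1.7  ] turn [-0.    -0.289 -0.   ]
```

```bash
python3 -m inch '[{"claw":-1,"linear":[-0.2,0,0.4],"turn":[0,-0.06,0]},{"claw":-1,"linear":[-0.43,0,0.85],"turn":[0,-0.145,0]},{"claw":-1,"linear":[-0.43,0,0.85],"turn":[0,-0.145,0]},{"claw":-1,"linear":[-0.43,0,0.85],"turn":[0,-0.145,0]},{"claw":-1,"linear":[-0.43,0,0.85],"turn":[0,-0.145,0]},{"claw":-1,"linear":[-0.43,0,0.85],"turn":[0,-0.145,0]}]'; python3 -c "
from h import *
rows([(.08,.04,.206,1.35)])"
```

```text
t: 0.85
eef_pos: [0.3618, -0.3708, 0.4045]
eef_rot: [-1.571, 0.0, -0.676]
ft_force: [-0.1, -0.2, -0.0]
finger_gap: 0.0375
t 0.85 pos [ 0.3618 -0.3708  0.4045] rot [-1.571  0.    -0.676] F [-0.1 -0.2 -0. ]
(0.08, 0.04, 0.206, 1.35) lin [-0.014 -0.003  0.958] turn [ 0.    -0.145 -0.   ]
```

```bash
python3 -m inch '[{"claw":-1,"linear":[-0.01,0,0.3],"turn":[0,-0.05,0]},{"claw":-1,"linear":[-0.01,0,0.6],"turn":[0,-0.1,0]},{"claw":-1,"linear":[-0.014,0,0.958],"turn":[0,-0.145,0]},{"claw":-1,"linear":[-0.014,0,0.958],"turn":[0,-0.145,0]},{"claw":-1,"linear":[-0.014,0,0.958],"turn":[0,-0.145,0]},{"claw":-1,"linear":[-0.014,0,0.958],"turn":[0,-0.145,0]},{"claw":-1,"linear":[-0.014,0,0.958],"turn":[0,-0.145,0]}]'; python3 - <<'E'
from h import *
rows([(.08,.04,.062,1.35)])
im=optics.camera("wrist"); cv2.imwrite("pics/wrist1.png",im)
im=optics.camera("scene"); cv2.imwrite("pics/scene1.png",cv2.resize(im[110:310,180:440],None,fx=3,fy=3,interpolation=cv2.INTER_CUBIC))
E
```

```text
t: 1.72
eef_pos: [0.4791, -0.2198, 0.4046]
eef_rot: [-1.571, 0.0, -0.222]
ft_force: [0.3, 0.5, -0.3]
finger_gap: 0.0005
t 1.73 pos [ 0.4791 -0.2198  0.4046] rot [-1.571  0.    -0.222] F [ 0.3  0.5 -0.3]
(0.08, 0.04, 0.062, 1.35) lin [0.002 0.718 0.001] turn [ 0. -0. -0.]
```

View pics/wrist1.png

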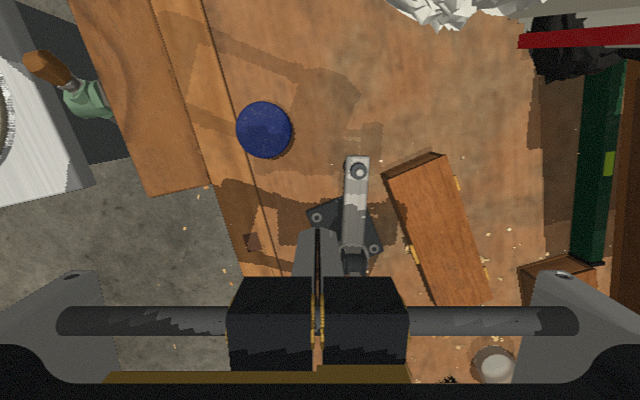

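The wrist view shows the strap upright in the picture (stud at 358,172; left edge about x=344). The closed fingers are left of it at x=293–340, on the side to push from, and the tin is well clear.

```bash
python3 - <<'E'
from h import *
s=env.sense(); p=optics.camera_params("wrist"); M=np.array(p['mount']); R=Ro.from_euler('xyz',s['eef_rot'])
def W(u,v,z):
    d=R.apply(M[:3,:3]@[(u-p['cx'])/p['fx'],(v-p['cy'])/p['fy'],1]); c=s['eef_pos']+R.apply(M[:3,3]); return c+d*(z-c[2])/d[2]
for n,u,v,z in (("stud",358,172,.104),("endL",345,157,.087),("endR",369,156,.087),("tin",264,130,.032),("boss L",342,246,.087)):
    w=W(u,v,z); d=w[:2]-POST; print(n,w.round(4),"r %.4f az %.3f"%(np.hypot(*d),np.arctan2(d[1],d[0])))
E
python3 -m inch '[{"claw":-1,"linear":[0,0.2,0],"turn":[0,0,0]},{"claw":-1,"linear":[0,0.4,0],"turn":[0,0,0]},{"claw":-1,"linear":[0,0.6,0],"turn":[0,0,0]},{"claw":-1,"linear":[0,0.72,0],"turn":[0,0,0]},{"claw":-1,"linear":[0,0.72,0],"turn":[0,0,0]}]'
python3 -c "
from h import *
rows([(.08,d,.062,1.35) for d in (.035,.03,.025)]+[(.08,.0245,.062,a) for a in np.arange(1.3,.79,-.06)])"
```

```text
stud [ 0.5266 -0.2007  0.104 ] r 0.1088 az 1.333
endL [ 0.5177 -0.1853  0.087 ] r 0.1223 az 1.434
endR [ 0.543  -0.1899  0.087 ] r 0.1240 az 1.225
tin [ 0.4304 -0.139   0.032 ] r 0.1818 az 1.970
boss L [ 0.4944 -0.2868  0.087 ] r 0.0208 az 1.894
t: 2.45
eef_pos: [0.479, -0.2184, 0.2591]
eef_rot: [-1.57, 0.004, -0.22]
ft_force: [1.2, -1.0, -0.4]
finger_gap: 0.0
t 2.45 pos [ 0.479  -0.2184  0.2591] rot [-1.57   0.004 -0.22 ] F [ 1.2 -1.  -0.4]
(0.08, 0.035, 0.062, 1.35) lin [ 0.029 -0.01  -0.006] turn [-0.     0.    -0.001]
(0.08, 0.03, 0.062, 1.35) lin [ 0.054 -0.01  -0.006] turn [-0.     0.    -0.001]
(0.08, 0.025, 0.062, 1.35) lin [ 0.079 -0.01  -0.006] turn [-0.     0.    -0.001]
(0.08, 0.0245, 0.062, np.float64(1.3)) lin [ 0.101 -0.01  -0.   ] turn [-0.     0.016 -0.001]
(0.08, 0.0245, 0.062, np.float64(1.24)) lin [ 0.126 -0.01   0.005] turn [-0.     0.035 -0.001]
(0.08, 0.0245, 0.062, np.float64(1.18)) lin [ 0.151 -0.01   0.009] turn [-0.     0.054 -0.001]
(0.08, 0.0245, 0.062, np.float64(1.1199999999999999)) lin [ 0.176 -0.01   0.012] turn [-0.     0.074 -0.001]
(0.08, 0.0245, 0.062, np.float64(1.0599999999999998)) lin [ 0.201 -0.01   0.012] turn [-0.     0.093 -0.001]
(0.08, 0.0245, 0.062, np.float64(0.9999999999999998)) lin [ 0.226 -0.011  0.012] turn [-0.     0.112 -0.001]
(0.08, 0.0245, 0.062, np.float64(0.9399999999999997)) lin [ 0.251 -0.011  0.01 ] turn [-0.     0.131 -0.001]
(0.08, 0.0245, 0.062, np.float64(0.8799999999999997)) lin [ 0.276 -0.011  0.006] turn [-0.     0.15  -0.001]
(0.08, 0.0245, 0.062, np.float64(0.8199999999999996)) lin [ 0.3   -0.011  0.001] turn [-0.     0.169 -0.001]
```

```bash
python3 -m inch '[{"claw":-1,"linear":[0.03,-0.01,0],"turn":[0,0,0]},{"claw":-1,"linear":[0.054,-0.01,0],"turn":[0,0,0]},{"claw":-1,"linear":[0.079,-0.01,0],"turn":[0,0,0]},{"claw":-1,"linear":[0.1,-0.01,0],"turn":[0,0.016,0]},{"claw":-1,"linear":[0.125,-0.01,0.005],"turn":[0,0.035,0]},{"claw":-1,"linear":[0.15,-0.01,0.009],"turn":[0,0.054,0]},{"claw":-1,"linear":[0.175,-0.01,0.012],"turn":[0,0.074,0]},{"claw":-1,"linear":[0.2,-0.01,0.012],"turn":[0,0.093,0]},{"claw":-1,"linear":[0.225,-0.01,0.012],"turn":[0,0.112,0]},{"claw":-1,"linear":[0.25,-0.01,0.01],"turn":[0,0.131,0]},{"claw":-1,"linear":[0.275,-0.01,0.006],"turn":[0,0.15,0]},{"claw":-1,"linear":[0.3,-0.01,0.001],"turn":[0,0.169,0]}]'
python3 - <<'E'
from h import *
rows([(.08,.0245,.062,a) for a in (.76,.7,.64,.58,.52,.46,.4,.34,.28,.23)])
im=optics.camera("scene"); cv2.imwrite("pics/scene2.png",cv2.resize(im[130:310,200:400],None,fx=3,fy=3,interpolation=cv2.INTER_CUBIC))
E
```

```text
t: 3.95
eef_pos: [0.5383, -0.2309, 0.263]
eef_rot: [-1.571, 0.001, -0.752]
ft_force: [-2.0, -0.3, 1.9]
finger_gap: 0.0002
t 3.95 pos [ 0.5383 -0.2309  0.263 ] rot [-1.571e+00  1.000e-03 -7.520e-01] F [-2.  -0.3  1.9]
(0.08, 0.0245, 0.062, 0.76) lin [0.023 0.01  0.003] turn [ 0.     0.019 -0.   ]
(0.08, 0.0245, 0.062, 0.7) lin [0.048 0.01  0.008] turn [ 0.     0.038 -0.   ]
(0.08, 0.0245, 0.062, 0.64) lin [0.072 0.01  0.012] turn [ 0.     0.057 -0.   ]
(0.08, 0.0245, 0.062, 0.58) lin [0.097 0.01  0.014] turn [ 0.     0.076 -0.   ]
(0.08, 0.0245, 0.062, 0.52) lin [0.123 0.01  0.015] turn [ 0.     0.095 -0.   ]
(0.08, 0.0245, 0.062, 0.46) lin [0.148 0.01  0.014] turn [ 0.     0.114 -0.   ]
(0.08, 0.0245, 0.062, 0.4) lin [0.173 0.01  0.012] turn [ 0.     0.133 -0.   ]
(0.08, 0.0245, 0.062, 0.34) lin [0.197 0.01  0.008] turn [ 0.     0.153 -0.   ]
(0.08, 0.0245, 0.062, 0.28) lin [0.222 0.01  0.003] turn [ 0.     0.172 -0.   ]
(0.08, 0.0245, 0.062, 0.23) lin [ 0.242  0.01  -0.003] turn [ 0.     0.188 -0.   ]
```

View pics/scene2.png

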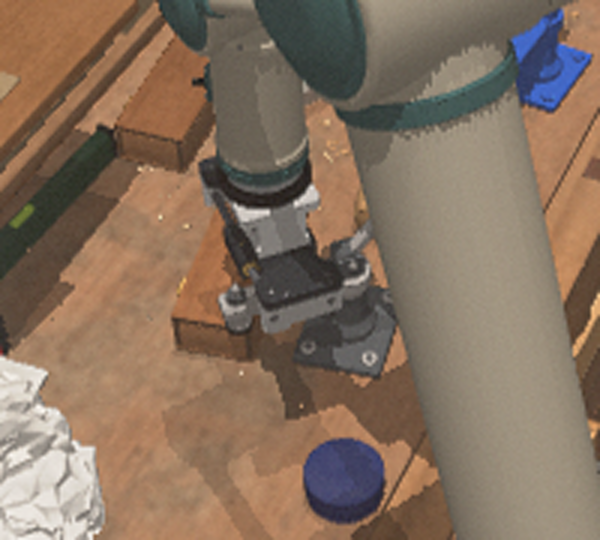

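The picture shows the strap turned part-way (stud at about 237,300) with the finger behind it. The lever is still up, and the tin and box are unmoved. I'll continue.

```bash
python3 -m inch '[{"claw":-1,"linear":[0.024,0,0.003],"turn":[0,0.019,0]},{"claw":-1,"linear":[0.048,0,0.008],"turn":[0,0.038,0]},{"claw":-1,"linear":[0.072,0,0.012],"turn":[0,0.057,0]},{"claw":-1,"linear":[0.097,0,0.014],"turn":[0,0.076,0]},{"claw":-1,"linear":[0.122,0,0.015],"turn":[0,0.095,0]},{"claw":-1,"linear":[0.148,0,0.014],"turn":[0,0.114,0]},{"claw":-1,"linear":[0.172,0,0.012],"turn":[0,0.133,0]},{"claw":-1,"linear":[0.197,0,0.008],"turn":[0,0.153,0]},{"claw":-1,"linear":[0.21,0,0.005],"turn":[0,0.163,0]},{"claw":-1,"linear":[0.222,0,0.003],"turn":[0,0.172,0]},{"claw":-1,"linear":[0.232,0,0],"turn":[0,0.18,0]},{"claw":-1,"linear":[0.242,0,-0.003],"turn":[0,0.188,0]}]'
python3 - <<'E'
from h import *
rows([(.08,d,.061,.195) for d in (.025,.022,.02,.018)])
E
```

```text
t: 5.5
eef_pos: [0.5734, -0.2646, 0.2627]
eef_rot: [-1.571, 0.0, -1.342]
ft_force: [-2.2, 3.3, 1.3]
finger_gap: 0.0006
t 5.50 pos [ 0.5734 -0.2646  0.2627] rot [-1.571  0.    -1.342] F [-2.2  3.3  1.3]
(0.08, 0.025, 0.061, 0.195) lin [0.011 0.014 0.004] turn [ 0.     0.011 -0.   ]
(0.08, 0.022, 0.061, 0.195) lin [0.026 0.014 0.003] turn [ 0.     0.011 -0.   ]
(0.08, 0.02, 0.061, 0.195) lin [0.036 0.014 0.003] turn [ 0.     0.011 -0.   ]
(0.08, 0.018, 0.061, 0.195) lin [0.046 0.014 0.003] turn [ 0.     0.011 -0.   ]
```

```bash
python3 -m inch '[{"claw":-1,"linear":[0.006,0,0.003],"turn":[0,0.006,0]},{"claw":-1,"linear":[0.012,0,0.003],"turn":[0,0.011,0]},{"claw":-1,"linear":[0.012,0,0.003],"turn":[0,0.011,0]}]'; python3 -m inch '[{"claw":-1,"linear":[0.01,0,0],"turn":[0,0,0]},{"claw":-1,"linear":[0.01,0,0],"turn":[0,0,0]}]';python3 -m inch '[{"claw":-1,"linear":[0.01,0,0],"turn":[0,0,0]},{"claw":-1,"linear":[0.01,0,0],"turn":[0,0,0]}]'
python3 - <<'E'
from h import *
rows([(.08,d,.061,.195) for d in (.022,.02,.018)])
E
```

```text
t: 5.88
eef_pos: [0.5743, -0.2657, 0.2625]
eef_rot: [-1.572, 0.003, -1.376]
ft_force: [-2.2, 5.9, 2.8]
finger_gap: 0.0005
t: 6.12
eef_pos: [0.5745, -0.2667, 0.2624]
eef_rot: [-1.572, 0.006, -1.376]
ft_force: [-2.1, 7.7, 3.6]
finger_gap: 0.0001
t: 6.38
eef_pos: [0.5748, -0.2677, 0.2623]
eef_rot: [-1.572, 0.009, -1.377]
ft_force: [-2.3, 10.2, 2.8]
finger_gap: 0.0003
t 6.38 pos [ 0.5748 -0.2677  0.2623] rot [-1.572  0.009 -1.377] F [-2.3 10.2  2.8]
(0.08, 0.022, 0.061, 0.195) lin [0.009 0.011 0.   ] turn [ 0.    -0.    -0.003]
(0.08, 0.02, 0.061, 0.195) lin [0.019 0.011 0.   ] turn [ 0.    -0.    -0.003]
(0.08, 0.018, 0.061, 0.195) lin [0.029 0.011 0.   ] turn [ 0.    -0.    -0.003]
```

Force climbs to 10 N with almost no motion, so the strap is on its stop. I'll back off, lift and check.

```bash
python3 -m inch '[{"claw":-1,"linear":[-0.08,0,0],"turn":[0,0,0]},{"claw":-1,"linear":[-0.15,0,0],"turn":[0,0,0]},{"claw":-1,"linear":[-0.15,-0.25,0],"turn":[0,0,0]},{"claw":-1,"linear":[-0.15,-0.5,0],"turn":[0,0,0]},{"claw":-1,"linear":[-0.15,-0.75,0],"turn":[0,0,0]},{"claw":-1,"linear":[-0.15,-0.8,0],"turn":[0,0,0]},{"claw":-1,"linear":[-0.15,-0.8,0],"turn":[0,0,0]}]'
python3 - <<'E'
from h import *
rows([(-.03,.0,.22,.195)])
im=optics.camera("top")[140:240,240:400]; im2=optics.camera("scene")[130:310,240:380]
o=np.zeros((600,800,3),np.uint8); o[:275,:440]=cv2.resize(im,(440,275)); o[:540,445:800]=cv2.resize(im2,(355,540)[:2]) if 0 else cv2.resize(im2,(355,456)).copy().repeat(1,0) if 0 else cv2.resize(im2,(355,540))
im3=optics.camera("wrist"); o[280:555,:440]=cv2.resize(im3,(440,275))
cv2.imwrite("pics/m3.png",o); cv2.imwrite("pics/w3.png",im3)
E
```

```text
t: 7.25
eef_pos: [0.5695, -0.2411, 0.4228]
eef_rot: [-1.57, -0.001, -1.375]
ft_force: [0.1, 0.3, -0.3]
finger_gap: 0.0002
t 7.25 pos [ 0.5695 -0.2411  0.4228] rot [-1.570e+00 -1.000e-03 -1.375e+00] F [ 0.1  0.3 -0.3]
(-0.03, 0.0, 0.22, 0.195) lin [ 0.254  0.019 -0.55 ] turn [-0.  0.  0.]
```

View pics/m3.png

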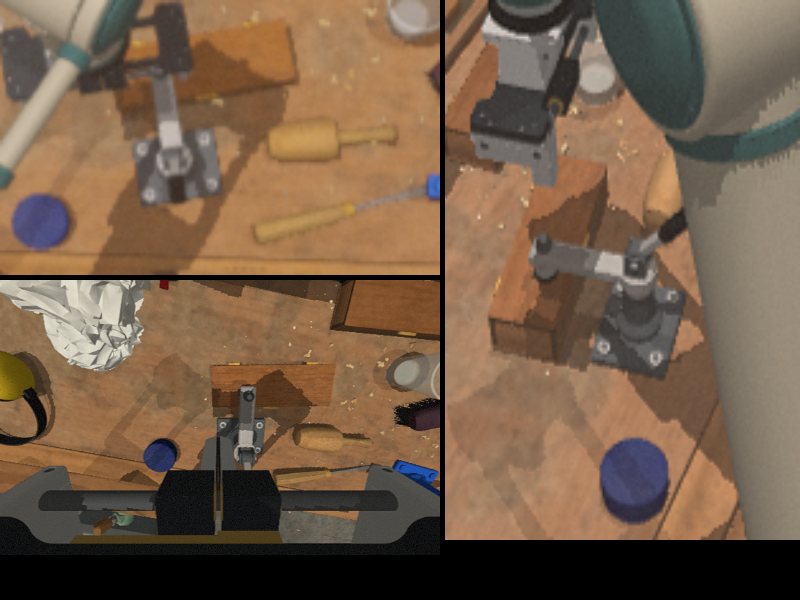

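Strap lies across the box in all three views; the lever is up and pointing at the robot. I'll compute the stud's angle and the lever path.

```bash
python3 - <<'E'
from h import *
s=env.sense(); p=optics.camera_params("wrist"); M=np.array(p['mount']); R=Ro.from_euler('xyz',s['eef_rot'])
def W(u,v,z):
    d=R.apply(M[:3,:3]@[(u-p['cx'])/p['fx'],(v-p['cy'])/p['fy'],1]); c=s['eef_pos']+R.apply(M[:3,3]); return c+d*(z-c[2])/d[2]
w=W(361,167,.104); d=w[:2]-POST; print("stud",w,np.hypot(*d),np.arctan2(d[1],d[0]))
print("stud from scene", toz("scene",[(544-445)*140/355+240, 240/3+130],.104))
def P(th,drop): return (-(.068*np.cos(th)-.0075*np.sin(th)-.008),0,.104+.068*np.sin(th)+.0075*np.cos(th)-drop,.195)
rows([(-.012,0,.224,.195),(-.012,0,.17,.195)]+[P(t,.007*(.96-t)/.88) for t in np.arange(1.0,.0,-.08)])
E
```

```text
stud [ 0.60847026 -0.28134985  0.104     ] 0.11037384857633577 0.22988269296182046
stud from scene [[ 0.59847692 -0.27742168  0.104     ]]
t 7.40 pos [ 0.5692 -0.2411  0.4204] rot [-1.574  0.002 -1.375] F [-0.4  0.7 -0.5]
(-0.012, 0, 0.224, 0.195) lin [ 0.254 -0.012 -0.458] turn [ 0.001  0.    -0.001]
(-0.012, 0, 0.17, 0.195) lin [ 0.255  0.258 -0.457] turn [ 0.001  0.    -0.001]
(np.float64(-0.022429524412974283), 0, np.float64(0.16559047607912983), 0.195) lin [ 0.255  0.28  -0.51 ] turn [ 0.001  0.    -0.001]
(np.float64(-0.027228758501482722), 0, np.float64(0.16232637951911702), 0.195) lin [ 0.255  0.296 -0.534] turn [ 0.001  0.    -0.001]
(np.float64(-0.0318026487574275), 0, np.float64(0.15868715789728277), 0.195) lin [ 0.255  0.315 -0.556] turn [ 0.001  0.    -0.001]
(np.float64(-0.03612193789205242), 0, np.float64(0.1546920192571652), 0.195) lin [ 0.255  0.335 -0.578] turn [ 0.001  0.    -0.001]
(np.float64(-0.040158997194924585), 0, np.float64(0.15036244829661508), 0.195) lin [ 0.255  0.356 -0.598] turn [ 0.001  0.    -0.001]
(np.float64(-0.043888003263395356), 0, np.float64(0
[... 312 characters left out ...]
 -0.649] turn [ 0.001  0.    -0.001]
(np.float64(-0.05299892726053638), 0, np.float64(0.1302011467675634), 0.195) lin [ 0.255  0.457 -0.662] turn [ 0.001  0.    -0.001]
(np.float64(-0.05527910244090157), 0, np.float64(0.12459100898059965), 0.195) lin [ 0.255  0.485 -0.673] turn [ 0.001  0.    -0.001]
(np.float64(-0.05715450731224147), 0, np.float64(0.11881455928241895), 0.195) lin [ 0.255  0.514 -0.682] turn [ 0.001  0.    -0.001]
(np.float64(-0.05861314568339602), 0, np.float64(0.11290467668273237), 0.195) lin [ 0.255  0.544 -0.69 ] turn [ 0.001  0.    -0.001]
(np.float64(-0.05964568724654674), 0, np.float64(0.10689509370646667), 0.195) lin [ 0.255  0.574 -0.695] turn [ 0.001  0.    -0.001]
```

```bash
python3 -m inch '[{"claw":-1,"linear":[0.12,0,-0.2],"turn":[0,0,0]},{"claw":-1,"linear":[0.254,0,-0.46],"turn":[0,0,0]},{"claw":-1,"linear":[0.254,0,-0.46],"turn":[0,0,0]},{"claw":-1,"linear":[0.254,0,-0.46],"turn":[0,0,0]}]'
python3 - <<'E'
from h import *
def P(th,drop): return (-(.068*np.cos(th)-.0075*np.sin(th)-.008),0,.104+.068*np.sin(th)+.0075*np.cos(th)-drop,.195)
rows([(-.012,0,.17,.195)]+[P(t,.007*(.96-t)/.88) for t in np.arange(1.0,.0,-.08)])
im=optics.camera("wrist"); cv2.imwrite("pics/w4.png",im)
E
```

```text
t: 7.9
eef_pos: [0.4892, -0.309, 0.4215]
eef_rot: [-1.571, 0.002, -1.376]
ft_force: [0.6, 1.1, -0.7]
finger_gap: 0.0005
t 7.90 pos [ 0.4892 -0.309   0.4215] rot [-1.571  0.002 -1.376] F [ 0.6  1.1 -0.7]
(-0.012, 0, 0.17, 0.195) lin [-0.001  0.263  0.   ] turn [ 0.    -0.    -0.001]
(np.float64(-0.022429524412974283), 0, np.float64(0.16559047607912983), 0.195) lin [-0.001  0.285 -0.052] turn [ 0.    -0.    -0.001]
(np.float64(-0.027228758501482722), 0, np.float64(0.16232637951911702), 0.195) lin [-0.     0.301 -0.076] turn [ 0.    -0.    -0.001]
(np.float64(-0.0318026487574275), 0, np.float64(0.15868715789728277), 0.195) lin [-0.     0.319 -0.099] turn [ 0.    -0.    -0.001]
(np.float64(-0.03612193789205242), 0, np.float64(0.1546920192571652), 0.195) lin [-0.     0.339 -0.12 ] turn [ 0.    -0.    -0.001]
(np.float64(-0.040158997194924585), 0, np.float64(0.15036244829661508), 0.195) lin [-0.     0.361 -0.14 ] turn [ 0.    -0.    -0.001]
(np.float64(-0.043888003263395356), 0, np.float64(0.14572206893904863), 0.195) lin [-0.     0.384 -0.159] turn [ 0.    -0.    -0.001]
(np.float64(-0.04
[... 212 characters left out ...]
 -0.191] turn [ 0.    -0.    -0.001]
(np.float64(-0.05299892726053638), 0, np.float64(0.1302011467675634), 0.195) lin [-0.     0.462 -0.204] turn [ 0.    -0.    -0.001]
(np.float64(-0.05527910244090157), 0, np.float64(0.12459100898059965), 0.195) lin [-0.     0.49  -0.216] turn [ 0.    -0.    -0.001]
(np.float64(-0.05715450731224147), 0, np.float64(0.11881455928241895), 0.195) lin [-0.     0.519 -0.225] turn [ 0.    -0.    -0.001]
(np.float64(-0.05861314568339602), 0, np.float64(0.11290467668273237), 0.195) lin [-0.     0.548 -0.233] turn [ 0.    -0.    -0.001]
(np.float64(-0.05964568724654674), 0, np.float64(0.10689509370646667), 0.195) lin [ 0.     0.578 -0.238] turn [ 0.    -0.    -0.001]
```

View pics/w4.png

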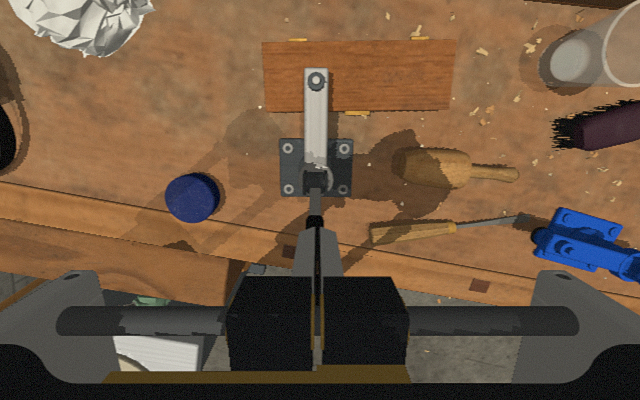

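The strap is upright in the picture, square to box and plate, with the stud (316,80) in line with the tool. The grip begins at row 216, just where 24 mm out and 138 mm high projects, so the lever is up as modelled. I'll push it down.

```bash
python3 -m inch '[{"claw":-1,"linear":[0,0.13,0],"turn":[0,0,0]},{"claw":-1,"linear":[0,0.26,0],"turn":[0,0,0]},{"claw":-1,"linear":[0,0.275,-0.025],"turn":[0,0,0]},{"claw":-1,"linear":[0,0.285,-0.05],"turn":[0,0,0]},{"claw":-1,"linear":[0,0.3,-0.076],"turn":[0,0,0]},{"claw":-1,"linear":[0,0.32,-0.1],"turn":[0,0,0]},{"claw":-1,"linear":[0,0.34,-0.12],"turn":[0,0,0]},{"claw":-1,"linear":[0,0.36,-0.14],"turn":[0,0,0]}]'
python3 - <<'E'
from h import *
def P(th,drop): return (-(.068*np.cos(th)-.0075*np.sin(th)-.008),0,.104+.068*np.sin(th)+.0075*np.cos(th)-drop,.195)
rows([P(t,.007*(.96-t)/.88) for t in np.arange(.6,-.1,-.08)])
E
```

```text
t: 8.95
eef_pos: [0.4615, -0.3148, 0.3512]
eef_rot: [-1.57, -0.002, -1.375]
ft_force: [0.4, -0.4, 3.3]
finger_gap: 0.0002
t 8.95 pos [ 0.4615 -0.3148  0.3512] rot [-1.57  -0.002 -1.375] F [ 0.4 -0.4  3.3]
(np.float64(-0.04388800326339536), 0, np.float64(0.14572206893904863), 0.195) lin [-0.002  0.032 -0.018] turn [-0.  0.  0.]
(np.float64(-0.04728510318425217), 0, np.float64(0.14079649322095647), 0.195) lin [-0.002  0.057 -0.035] turn [-0.  0.  0.]
(np.float64(-0.050328567110962515), 0, np.float64(0.13561315746227406), 0.195) lin [-0.002  0.083 -0.05 ] turn [-0.  0.  0.]
(np.float64(-0.0529989272605364), 0, np.float64(0.13020114676756336), 0.195) lin [-0.003  0.11  -0.063] turn [-0.  0.  0.]
(np.float64(-0.05527910244090157), 0, np.float64(0.12459100898059962), 0.195) lin [-0.003  0.138 -0.075] turn [-0.  0.  0.]
(np.float64(-0.05715450731224148), 0, np.float64(0.11881455928241894), 0.195) lin [-0.003  0.167 -0.084] turn [-0.  0.  0.]
(np.float64(-0.05861314568339602), 0, np.float64(0.11290467668273235), 0.195) lin [-0.003  0.196 -0.092] turn [-0.  0.  0.]
(np.float64(-0.05964568724654674), 0, np.float64(0.10689509370646665), 0.195) lin [-0.003  0.226 -0.097] turn [-0.  0.  0.]
(np.float64(-0.06024552725934625), 0, np.float64(0.10082018062072078), 0.195) lin [-0.003  0.257 -0.1  ] turn [-0.  0.  0.]
```

Upward force of 3.3 N: the lever is moving. I'll continue along the arc.

```bash
python3 -m inch '[{"claw":-1,"linear":[0,0.03,-0.018],"turn":[0,0,0]},{"claw":-1,"linear":[0,0.055,-0.035],"turn":[0,0,0]},{"claw":-1,"linear":[0,0.08,-0.05],"turn":[0,0,0]},{"claw":-1,"linear":[0,0.11,-0.063],"turn":[0,0,0]},{"claw":-1,"linear":[0,0.135,-0.075],"turn":[0,0,0]},{"claw":-1,"linear":[0,0.165,-0.084],"turn":[0,0,0]},{"claw":-1,"linear":[0,0.18,-0.09],"turn":[0,0,0]},{"claw":-1,"linear":[0,0.195,-0.092],"turn":[0,0,0]},{"claw":-1,"linear":[0,0.195,-0.092],"turn":[0,0,0]}]'
python3 -m inch '[{"claw":-1,"linear":[0,0.01,0],"turn":[0,0,0]},{"claw":-1,"linear":[0,0.015,0],"turn":[0,0,0]},{"claw":-1,"linear":[0,0.015,0],"turn":[0,0,0]}]'
python3 -m inch '[{"claw":-1,"linear":[0,0.01,0],"turn":[0,0,0]},{"claw":-1,"linear":[0,0.015,0],"turn":[0,0,0]},{"claw":-1,"linear":[0,0.015,0],"turn":[0,0,0]}]'
```

```text
t: 10.07
eef_pos: [0.4441, -0.318, 0.3141]
eef_rot: [-1.568, -0.002, -1.375]
ft_force: [-1.2, 1.1, 15.8]
finger_gap: 0.0002
t: 10.45
eef_pos: [0.4439, -0.3181, 0.3132]
eef_rot: [-1.568, -0.004, -1.375]
ft_force: [-4.7, 2.9, 27.0]
finger_gap: 0.0003
t: 10.82
eef_pos: [0.4439, -0.3189, 0.3125]
eef_rot: [-1.568, -0.008, -1.374]
ft_force: [-7.5, 2.0, 37.6]
finger_gap: 0.0006
```

Force climbs steeply (16 → 27 → 38 N) for under 1 mm of travel: the lever is on its stop. I'll lift clear and inspect.

```bash
python3 -m inch '[{"claw":-1,"linear":[0,-0.1,0],"turn":[0,0,0]},{"claw":-1,"linear":[0,-0.35,0],"turn":[0,0,0]},{"claw":-1,"linear":[0,-0.6,-0.2],"turn":[0,0,0]},{"claw":-1,"linear":[0,-0.8,-0.5],"turn":[0,0,0]},{"claw":-1,"linear":[0,-0.8,-0.7],"turn":[0,0,0]},{"claw":-1,"linear":[0,-0.8,-0.7],"turn":[0,0,0]},{"claw":-1,"linear":[0,-0.8,-0.7],"turn":[0,0,0]}]'
python3 - <<'E'
from h import *
st()
a=optics.camera("top")[140:240,240:400]; b=optics.camera("scene")[160:310,240:380]; w=optics.camera("wrist")
cv2.imwrite("pics/top5.png",a)
o=np.zeros((600,800,3),np.uint8); o[:275,:440]=cv2.resize(a,(440,275),interpolation=cv2.INTER_CUBIC); o[:386,440:]=cv2.resize(b,(360,386),interpolation=cv2.INTER_CUBIC); o[280:555,:440]=cv2.resize(w,(440,275))
cv2.imwrite("pics/m5.png",o)
# predicted pixel of lever end (middle) for up/down, strap at stop
ax=np.array([-np.cos(.195),-np.sin(.195)])
for n,th,z in (("up",.96,.104),("down",.08,.104),("down,-7mm",.08,.097),(".2 short",.28,.104)):
    P=[*(POST+.088*np.cos(th)*ax),z+.088*np.sin(th)]
    print(n,((proj("scene",P)-[240,160])*[360/140,386/150]+[440,0]).round(),((proj("top",P)-[240,140])*2.75).round())
print("stud",((proj("scene",[*(POST-.105*ax),.097])-[240,160])*[360/140,386/150]+[440,0]).round(),((proj("top",[*(POST-.105*ax),.097])-[240,140])*2.75).round())
E
```

```text
t: 11.7
eef_pos: [0.3066, -0.345, 0.4649]
eef_rot: [-1.57, 0.002, -1.375]
ft_force: [0.6, -0.0, 0.2]
finger_gap: 0.0004
t 11.70 pos [ 0.3066 -0.345   0.4649] rot [-1.57   0.002 -1.375] F [ 0.6 -0.   0.2]
up [[684.  98.]] [[179. 195.]]
down [[718. 148.]] [[187. 232.]]
down,-7mm [[718. 153.]] [[187. 232.]]
.2 short [[716. 136.]] [[185. 228.]]
stud [[540. 126.]] [[161.  71.]]
```

View pics/m5.png

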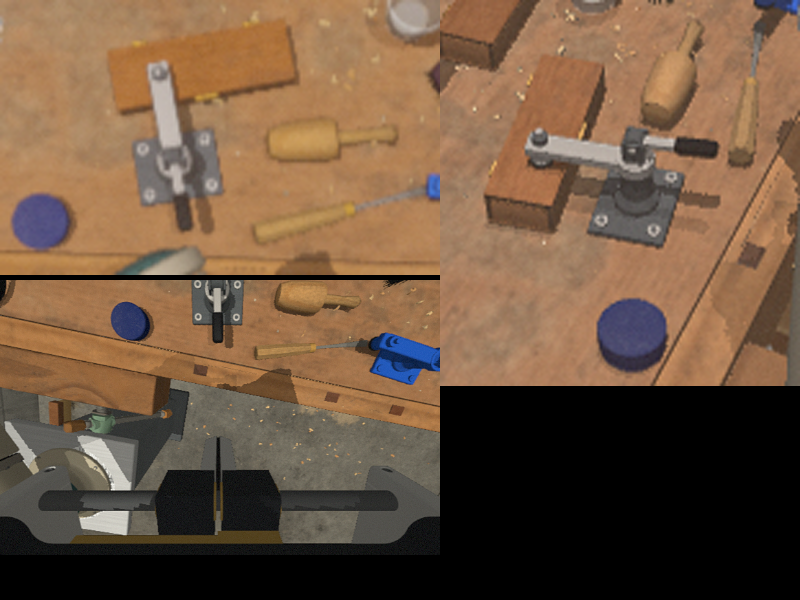

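All three views show the strap across the box, the lever down and nothing else displaced. As a last check I'll overlay the predicted lever lines on a close crop and compare bystander positions before and after.

```bash
python3 - <<'E'
from h import *
im=optics.camera("scene"); x0,y0,f=300,190,8; c=cv2.resize(im[190:260,265:365],None,fx=f,fy=f,interpolation=cv2.INTER_CUBIC); x0=265
ax=np.array([-np.cos(.195),-np.sin(.195)])
for th,z,col in ((.08,.104,(0,255,0)),(.08,.097,(0,0,255)),(.18,.097,(255,255,0))):
    pts=[[*(POST+s*np.cos(th)*ax),z+s*np.sin(th)] for s in (0,.042,.088)]
    q=((proj("scene",pts)-[x0,y0]+.5)*f).astype(int)
    for a in q: cv2.circle(c,tuple(map(int,a)),3,col,-1)
    cv2.line(c,tuple(map(int,q[0])),tuple(map(int,q[2])),col,1)
for z,col in ((.087,(0,255,0)),(.08,(0,0,255))): # strap top edge corners at free end
    pts=[[*(POST-.118*ax+k*np.array([ax[1],-ax[0]])),z] for k in (-.013,.013)]
    for a in ((proj("scene",pts)-[x0,y0]+.5)*f).astype(int): cv2.circle(c,tuple(map(int,a)),3,col,-1)
cv2.imwrite("pics/z6.png",c)
# bystanders: shift of each patch between first and present pictures
for cam_,old in (("scene","pics/scene0.png"),("top","pics/top0.png")):
    A=cv2.imread(old); B=optics.camera(cam_)
    reg={"scene":{"tin":(298,272,32,34),"maul":(322,166,24,44),"gouge":(350,180,18,46),"box":(256,178,26,60)},
         "top":{"tin":(242,208,26,26),"maul":(334,180,54,22),"gouge":(330,208,42,24),"boxR":(318,144,36,30)}}[cam_]
    for n,(x,y,w,h) in reg.items():
        t=A[y:y+h,x:x+w]; m=6; r=cv2.matchTemplate(B[y-m:y+h+m,x-m:x+w+m],t,cv2.TM_CCOEFF_NORMED); _,v,_,l=cv2.minMaxLoc(r)
        print(cam_,n,"shift px",(l[0]-m,l[1]-m),"score %.2f"%v)
E
```

```text
scene tin shift px (0, 0) score 1.00
scene maul shift px (0, 0) score 0.35
scene gouge shift px (0, 0) score 0.99
scene box shift px (0, 0) score 0.74
top tin shift px (0, 0) score 1.00
top maul shift px (0, 0) score 0.98
top gouge shift px (0, 0) score 0.94
top boxR shift px (0, 0) score 0.99
```

View pics/z6.png

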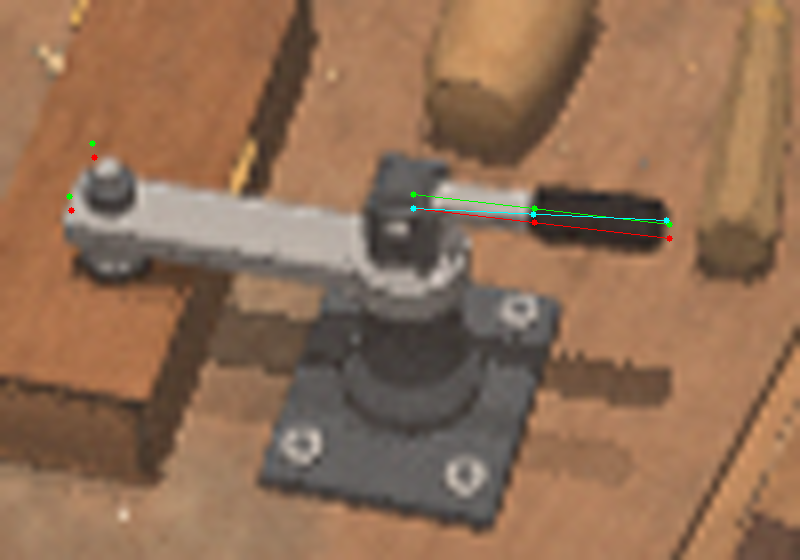

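```bash
python3 -c "
from bench import ticket
from h import *
st(); print(ticket.sign_off())"
```

```text
t 12.00 pos [ 0.3072 -0.3451  0.4651] rot [-1.571e+00  1.000e-03 -1.374e+00] F [0.9 1.  0.9]
the job is handed in; nothing more can be done
None
```

The box is clamped, and I handed the job in at 12.0 s. I pushed the strap round to its stop with the outside of the closed fingers. I then pressed the lever down with the fingertips and moved the arm clear.

**Strap:** the push force rose to 10 N with hardly any movement. The strap looked square to the box and plate in the wrist picture. Two rough readings of the stud gave 0.23 and about 0.29 rad, against 0.195 rad for the stop. I put that down to the small composite picture they were read from.

**Lever:** the force rose from 16 to 38 N over the last 1.6 mm. The grip's slope in the picture matched about 0.08–0.10 rad above level, so it is down on or very near its stop. The grip's absolute height was less clear, because I did not know whether the pin sinks 7 mm with the strap.

**Foot:** it looks seated on the lid and the strap sits lower, but I could not measure the foot's force directly.

**Bystanders:** picture matching found no shift of the box, tin, maul or gouge. The scene camera's match was weak for the maul (0.35) and fair for the box (0.74), but the top camera gave 0.98 and 0.99.

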